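# Close the hardware tin with its double lid and take the outer lid off again

## Task

Take the spanner off the open tin and lay it flat in the wooden tray. Then pick up the two nested lids together by the inner lid's wooden knob, lower them gently onto the tin until the inner lid is fully home, let go of the knob, take the outer lid alone by its collar and lift it straight up so that the inner lid stays undisturbed on the tin. Finish while still holding the outer lid level above the tin, its lower edge a few centimetres higher than the top of the knob; leave the tin where it stands and the other things on the table alone.

Things in the scene. Friction and masses are not known exactly. Their poses are not given: they have to be found in the camera images.
- tin: Round open steel tin, loose, about 0.8 kg, outer diameter 100 mm, mouth diameter 92 mm, 70 mm high (rim 70 mm above its origin), a few drum rods on its floor. Origin: centre of its underside; z up. It takes the inner lid's plug. It may stand at the left, middle or right of the work area; so may the tray and the lids.
- spanner: Flat dark steel double-ended spanner, 162 mm long, 8 mm thick, about 0.13 kg, lying across the tin's mouth on its rim at the start. Straight shank 16 mm wide for 49 mm either side of the middle, forked heads 30 mm wide at both ends. Origin: underside, at the middle (its centre of mass); x along its length, z up.
- tray: Shallow open wooden tray, fixed, 200 x 110 mm outside, 22 mm high, walls and floor 4 mm. Origin: centre of its underside; x along its 200 mm length, z up.
- inner_lid: Inner lid, ~0.2 kg: steel plug 14 mm deep, 86 mm wide (72 mm at its foot); flange 106 mm wide, 4 mm thick; upright wooden knob, 26 mm cylinder, top 84 mm above origin. Origin: centre of plug's underside, z up. Starts on the table on its plug, outer lid nested over it; lifting the knob lifts both. Home: flange on the tin's rim, origin 56 mm above the tin's.
- outer_lid: Outer lid, ~0.16 kg: flat steel cap 120 mm wide, 15 mm high (skirt 12 mm deep), with a round central collar, 44 mm outer, 36 mm inner diameter, 15 to 39 mm above origin. Origin: centre of skirt's lower edge, z up. Lies loose (4 mm play each way) on the inner lid's flange, origin 6 mm above the inner lid's; the knob sticks up through the collar, 39 mm above it.
- weight: Bystander: small steel weight, 32 mm in diameter, 44 mm high, standing. Origin: centre of its underside.
- drum_key: Bystander: flat steel T-shaped drum key, about 39 x 30 mm, 8 mm high, lying. Origin: underside.
- tape_roll: Bystander: roll of paper tape, 76 mm in diameter, 22 mm high, lying flat. Origin: centre of its underside.
- mouthpiece: Bystander: brass mouthpiece standing on its cup, 27 mm in diameter, 80 mm high. Origin: centre of its underside.
- jar: Bystander: closed glass jar, 56 mm in diameter, 75 mm high. Origin: centre of its underside.
- brush: Bystander: brush lying on the table. Origin: underside.
Things that resemble listed ones, but are neither listed nor needed, are in the scene too. Leave any red or turquoise look-alike of the tin alone. What is shaped like the outer_lid but green is not meant.

How it is judged:
By the outcome, as a careful person would: the job done as asked, in the order asked, and still so for the second after the job is handed in, while the arm keeps its last pose, push and grip.
It also fails if it takes over 67 s, if anything falls off the work surface, if the arm or the gripper's body presses on something with over 40 N, if the wrist force passes 120 N, or if a joint passes its speed limit or range.

## Robot

A 6-joint arm with a two-finger parallel gripper is mounted at the origin on the work surface. World frame = base frame: x ahead of the robot, y to its left, z up, the work surface at z = 0. Lengths are in m, angles in rad, forces in N, time in s.
With the tool pointing down it reaches from about 0.35 to 0.775 m from the base axis. Payload 5.5 kg.
Tool frame: the origin (TCP) lies midway between the tips of the shut fingers; the grasp point (between the pads) lies 19 mm behind it (manip.pinch_z is the distance from the TCP to the grasp point, in m); z points along the fingers, y is the line along which they close (so a half turn about z gives the same grasp; the last joint's range is limited). The gripper opens to 85 mm and grips with 20 to 120 N. Pads are 22 mm wide; open, the fingers measure 114 mm over their backs; the gripper's body (76 mm by 85 mm) begins 54 mm behind the grasp point. The pads swing forward as they close: fully open they stand 13 mm farther back than shut.
Start: joints at [-1.369, 0.313, 0.046, 1.304, 0, 1.431], TCP at [0.193, -0.542, 0.231] pointing down, gripper open.
Joint ranges: [-2.76, 2.76], [-0.86, 1.69], [-1.03, 1.26], [-2.2, 2.34], [-1.47, 1.5], [-3.14, 3.14]. Speed limits (rad/s): [2.57, 2.57, 3.14, 3.14, 3.14, 3.14].

## Interface

Orientations are given as a rotation vector (axis times angle).
In Python, from plant import manip, viewer gives the robot as it stands. Calls block until the motion is done:
- manip.move_to(position, orientation): joint-space move of the TCP to a pose.
- manip.move_straight(position, frame=None, rate=0.15): straight line of the TCP; frame=None keeps the orientation; rate is the mean speed in m/s.
- manip.move_j(angles): joint-space move.
- manip.ungrasp() and manip.close_gripper(): open the fingers fully, or close them until they stop; the grip force is fixed at half the most.
- manip.hold(seconds).
- manip.inverse_kinematics(position, orientation): joint angles nearest the present ones, or None.
- manip.state(): the state.
- viewer.read_camera(name): name is "scene" or "top" or "wrist"; returns a dict with "color" (480x640x3 uint8, red, green, blue), "vfov" (degrees; the focal length in pixels is half the picture's height over the tangent of half this angle, whatever the lens; pixels are square), "cx", "cy" (the principal point, pixels), "origin" and "orientation" of the camera in the world; the wrist camera has in their place "T_tool_cam" (4x4, takes a point from camera to tool coordinates, whose origin is the TCP and whose axes are the flange's). Camera axes: x right, y down, z forward; pixel columns grow to the right and rows downward; lengths in m; the calibration is good to about 2 mm. A picture is of the moment at which its call begins: read the wrist's pose just before it. There is no depth.
A pose or a line that the arm cannot do raises manip.MotionError and nothing moves.
- manip.sign_off(): hands the job in; it is judged then, once.
The state is a dict: "time_s": time; "q": joint angles; "qvel": joint speeds; "effort": joint torques, N m; "ee_pos": TCP position; "ee_rot": TCP orientation; "force": force on the tool from outside, world axes, zero at the start; "moment": the same for the moment, N m; "width": finger opening in m; "grasp_force": force on a finger pad.
Only numpy, scipy, OpenCV 4.12 (cv2) and the standard library are available. Lean on these libraries where they do the work, as an engineer would, in place of code of your own. Each camera call takes 0.05 s, during which the arm holds its last target. There are 200 camera calls.

## Working session

There is one attempt and no reset: what is moved stays moved. The work goes in short steps, each a Python script; the robot and the scene stay as the last script left them, time stands still between calls to the robot, and variables do not carry over. Pictures are saved under pics/ and viewed, at most 10 in all, crops included, and the job is handed in when it is done.

```bash
ls; mkdir -p pics
cat > h.py <<'E'
import numpy as np, cv2
from scipy.spatial.transform import Rotation as R
from plant import manip, viewer
def cam(name):
    s=manip.state(); d=viewer.read_camera(name)
    if name=="wrist":
        T=np.eye(4); T[:3,:3]=R.from_rotvec(s["ee_rot"]).as_matrix(); T[:3,3]=s["ee_pos"]
        T=T@np.array(d["T_tool_cam"]); d["o"]=T[:3,3]; d["R"]=T[:3,:3]
    else:
        d["o"]=np.array(d["origin"]); o=np.array(d["orientation"])
        d["R"]=o if o.shape==(3,3) else R.from_rotvec(o).as_matrix()
    d["f"]=240/np.tan(np.radians(d["vfov"])/2); return d
def save(d,p,crop=None,k=1):
    im=d["color"]
    if crop: im=im[crop[1]:crop[3],crop[0]:crop[2]]
    cv2.imwrite(p,cv2.resize(im[:,:,::-1],None,fx=k,fy=k,interpolation=cv2.INTER_CUBIC))
def ray(d,u,v,z):
    r=d["R"]@np.array([(u-d["cx"])/d["f"],(v-d["cy"])/d["f"],1]); return d["o"]+r*(z-d["o"][2])/r[2]
def proj(d,p):
    c=d["R"].T@(np.array(p)-d["o"]); return d["cx"]+d["f"]*c[0]/c[2], d["cy"]+d["f"]*c[1]/c[2]
def down(yaw):  # tool z down, tool y (closing) along direction yaw+90deg
    return (R.from_euler("z",yaw)*R.from_euler("x",np.pi)).as_rotvec()
E
python3 - <<'E'
from h import *
for n in("top","scene"):
    d=cam(n); save(d,f"pics/{n}0.png"); print(n,d["o"],d["R"].round(3).tolist(),d["f"],d["cx"],d["cy"],np.shape(d["orientation"]))
    np.save(f"{n}.npy",d,allow_pickle=True)
s=manip.state(); print(s["ee_pos"],s["ee_rot"],s["time_s"],s["width"],manip.pinch_z)
d=viewer.read_camera("wrist");print(np.round(d["T_tool_cam"],3),d["vfov"])
E
```

```text
pics
top [ 0.37792188 -0.04209247  1.31273325] [[0.012, -0.986, 0.165], [-1.0, -0.014, -0.011], [0.013, -0.165, -0.986]] 588.0884911246188 326.1053157938969 236.69919763606717 (3,)
scene [ 1.27845244 -0.32228491  0.67857346] [[0.324, 0.591, -0.739], [0.946, -0.186, 0.266], [0.02, -0.785, -0.619]] 509.0410113496763 316.5360762723046 233.82888167364428 (3,)
[ 0.19263076 -0.54130809  0.2305033 ] [-3.09426014e+00 -5.34017653e-01  7.80596315e-05] 0.1 0.08549071447011167 0.0187
[[ 0.001 -0.956 -0.292  0.073]
 [ 1.     0.001  0.    -0.002]
 [ 0.    -0.292  0.956 -0.143]
 [ 0.     0.     0.     1.   ]] 66.37066156754503
```

View pics/top0.png

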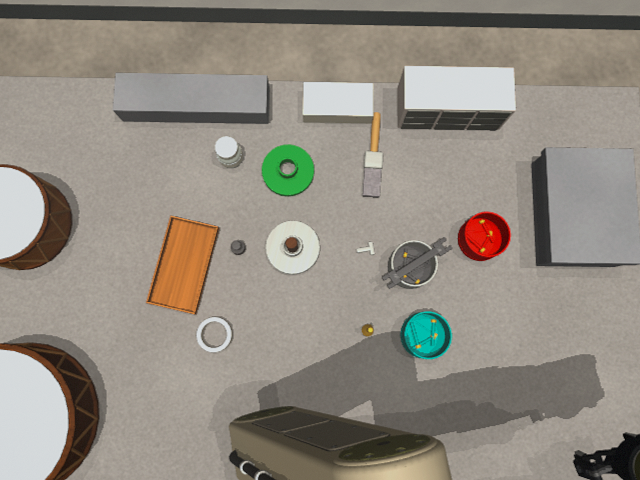

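View pics/scene0.png

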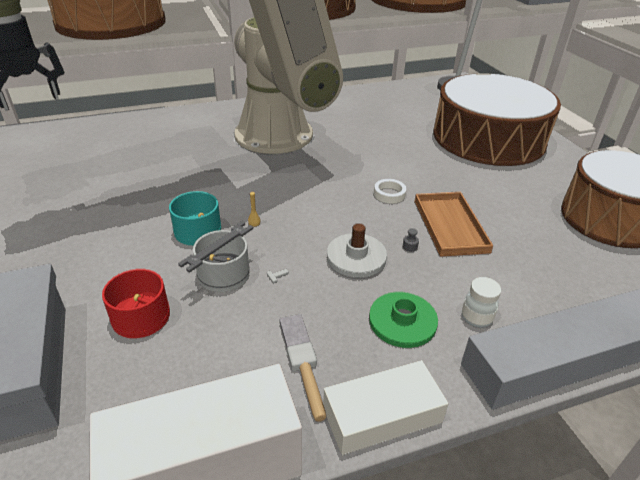

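The top view shows:
- **Tin candidates:** grey steel with the spanner across it (414,263), red (485,236), turquoise (427,335). I choose the grey one.
- **Outer-lid candidates:** pale, with the brown knob (292,247), and green (288,170). I choose the pale one.
- **Other items:** tray at (184,265), tape roll at (214,334).

The scene view agrees.

```bash
cat > m.py <<'E'
from h import *
d=np.load("top.npy",allow_pickle=True).item(); im=d["color"]; hsv=cv2.cvtColor(im,cv2.COLOR_RGB2HSV)
save(d,"pics/crop1.png",(255,150,475,310),3.6)
def big(mask,box):
    m=np.zeros_like(mask); x0,y0,x1,y1=box; m[y0:y1,x0:x1]=mask[y0:y1,x0:x1]
    c=max(cv2.findContours(m,cv2.RETR_EXTERNAL,cv2.CHAIN_APPROX_NONE)[0],key=cv2.contourArea); return c
# tray
c=big(cv2.inRange(hsv,(5,100,60),(20,255,255)),(130,200,240,330)); r=cv2.minAreaRect(c); b=cv2.boxPoints(r)
P=np.array([ray(d,*p,0.022) for p in b]); e=P[1]-P[0]; e2=P[2]-P[1]
l=e if np.linalg.norm(e)>np.linalg.norm(e2) else e2
print("tray",r,P.mean(0),np.linalg.norm(e),np.linalg.norm(e2),np.degrees(np.arctan2(l[1],l[0])))
# lid cap
V=hsv[:,:,2];S=hsv[:,:,1]
c=big(cv2.inRange(hsv,(0,0,190),(179,40,255)),(255,210,330,285)); el=cv2.fitEllipse(cv2.convexHull(c))
print("lid",el,ray(d,*el[0],0.021),np.array(el[1])/d["f"]*1.29)
# knob top
c=big(cv2.inRange(hsv,(0,80,10),(20,255,140)),(270,225,315,270)); print("knob",cv2.boundingRect(c),V[240:256:3,286:300:2])
# spanner
print("rows",V[240:290:6,380:456:4])
m=cv2.inRange(V,50,105); c=big(cv2.bitwise_and(m,cv2.inRange(S,0,60)),(375,228,458,295)); r=cv2.minAreaRect(c); P=np.array([ray(d,*p,0.078) for p in cv2.boxPoints(r)])
print("span",r,P.round(4),P.mean(0))
E
python3 m.py
```

```text
tray ((182.305908203125, 264.44744873046875), (51.65971755981445, 92.3600845336914), 15.154067993164062) [0.52873067 0.2592036  0.022     ] 0.20288695070655713 0.11602761473452382 -11.730614817927467
lid ((292.2558288574219, 246.75967407226562), (52.30593490600586, 53.01856994628906), 67.76500701904297) [0.57038903 0.01849932 0.021     ] [0.11473555 0.11629875]
knob (285, 237, 12, 14) [[ 97 114 115 112 119  78 127]
 [115 112 116 115 108  93 112]
 [ 85 119 112 110 105  56 100]
 [132  51  54  54  56  52 156]
 [214 157 115  93 148 177 196]
 [179 146 115 116 110  95 200]]
rows [[160 165 163 160 160 165 163 154 195 185 165 165 155 166 154 102 103 160
  145]
 [166 163 162 151 152 166  88  93  86  83  81  80 192  98 111 104 126 116
  153]
 [166 148 152  86  95 103 131 110 110 107  95  59 103 104 107 106 104 160
  155]
 [165 143 126 197 108 111  85 101  81  68 105 104 107  76 210 158 157 159
  162]
 [149 144  68 201 109 105  91  87 108 106 101  86  85  74 179 158 163 163
  158]
 [148 151  66  77  73 104 109 111  95  99 100  94  92  69 193 162 165 166
  166]
 [150 101 108 109 141 114 206  73  86 109 109  96  87 192 158 161 169 166
  170]
 [142 149 129  81 112  67 194  78 111 210  64 145 158 156 163 165 164 163
  165]
 [149 155 133 151 151 136 124  91  85 131 154 154 165 166 160 163 168 168
  161]]
span ((416.4324645996094, 262.5946044921875), (41.7573356628418, 72.9931411743164), 80.53767395019531) [[ 0.5618 -0.1641  0.078 ]
 [ 0.5899 -0.3181  0.078 ]
 [ 0.5019 -0.3307  0.078 ]
 [ 0.4746 -0.1784  0.078 ]] [ 0.53203396 -0.24782141  0.078     ]
```

View pics/crop1.png

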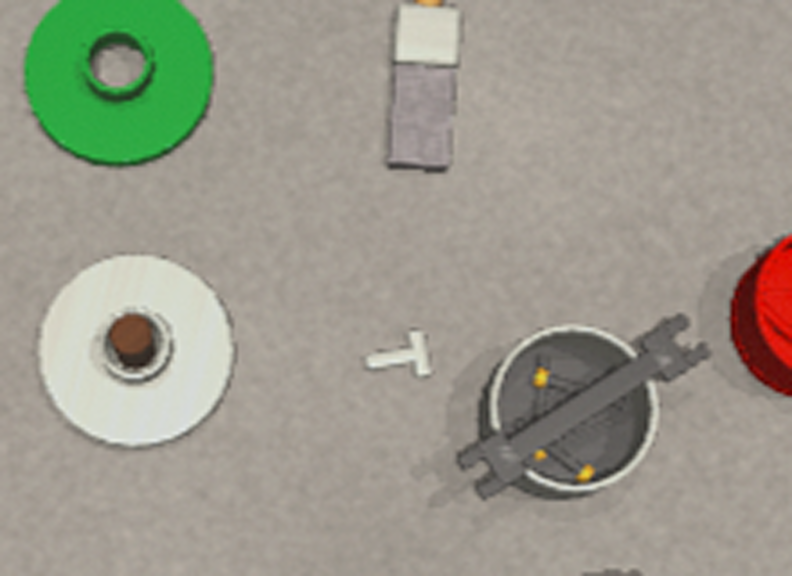

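The crop confirms the grey tin with its white rim, centred at about (414,263.5). The spanner runs from (386,281) to (447,244), with its middle at (417,262.5). The pale lid with the brown knob is at (292,247). Next I go above the spanner for a close look.

Run:
```python
from h import *
d=np.load("top.npy",allow_pickle=True).item()
a,b=ray(d,386,281,.078),ray(d,447,244,.078); t=ray(d,414.4,263.6,.07)
c=(a+b)/2; yaw=np.arctan2(*(b-a)[1::-1]); print(a,b,c,t,np.degrees(yaw),np.linalg.norm(b-a))
for y in(yaw,yaw+np.pi): print(manip.inverse_kinematics([c[0],c[1],.2],down(y)))
manip.move_to([c[0],c[1],.24],down(yaw))
w=cam("wrist"); np.save("w1.npy",w,allow_pickle=True); save(w,"pics/w1.png"); print(manip.state()["time_s"])
```

```text
[ 0.49184639 -0.18296137  0.078     ] [ 0.57253336 -0.31343889  0.078     ] [ 0.53218987 -0.24820013  0.078     ] [ 0.53052726 -0.24463275  0.07      ] -58.267455436304495 0.15341046518822
[-0.57304746  0.34699086  0.01698621  1.24079168  0.         -2.69768117]
[-0.57304746  0.34699086  0.01698621  1.24079168  0.          0.44391148]
3.6333
```

View pics/w1.png

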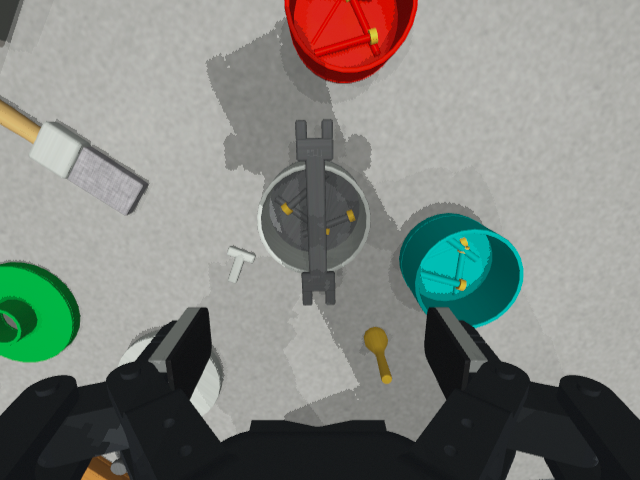

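The wrist view shows the spanner ends at (314,120) and (319,304), the grey tin's rim centred near (314,218), and the look-alikes clear of the descent. I refine from this and grasp.

Run:
```python
from h import *
w=np.load("w1.npy",allow_pickle=True).item()
a,b=ray(w,319,304,.078),ray(w,314,120,.078); c=(a+b)/2; v=b-a; yaw=np.arctan2(v[1],v[0])
print(a,b,c,np.degrees(yaw),np.linalg.norm(v),"tin",ray(w,314,218,.07))
manip.move_to([c[0],c[1],.12],down(yaw))
manip.move_straight([c[0],c[1],.066],rate=.08)
s=manip.state();print(s["ee_pos"],s["force"],s["time_s"])
manip.close_gripper(); s=manip.state();print(s["ee_pos"],s["force"],s["width"],s["grasp_force"],s["time_s"])
if s["width"]>.01:
    manip.move_straight([c[0],c[1],.15],rate=.15); s=manip.state();print(s["force"],s["width"],s["grasp_force"],s["time_s"])
w=cam("wrist"); np.save("w2.npy",w,allow_pickle=True); save(w,"pics/w2.png")
```

```text
[ 0.48834679 -0.18316698  0.078     ] [ 0.57580612 -0.31663539  0.078     ] [ 0.53207646 -0.24990119  0.078     ] -56.763933296605614 0.15957114453134527 tin [ 0.53350376 -0.24772253  0.07      ]
[ 0.53242575 -0.2501265   0.0664679 ] [ 0.44929762 -0.45231291  0.61918885] 5.0083
[ 0.53233314 -0.24998875  0.06641723] [-0.20759327  0.65033427  3.27440811] 0.014121958921974664 58.90166938304901 5.65
[-0.49207939 -0.68069166 -1.28638181] 0.014745865568011787 58.54755699634552 6.3583
```

View pics/w2.png

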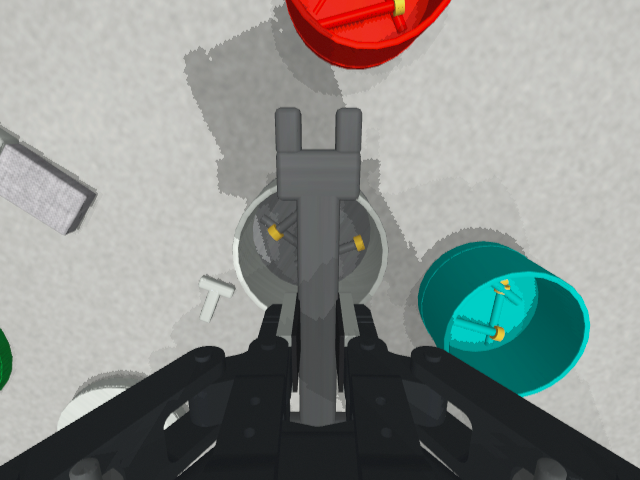

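The spanner is gripped at the middle and held level (weight about 1.3 N), and the tin still stands below at (310,245). Next I place it in the tray, then look at the lids from close by.

Run:
```python
from h import *
t=[.530,.262]; yaw=np.radians(-12.3)
manip.move_straight([.532,-.250,.19],rate=.2)
print(manip.inverse_kinematics([*t,.12],down(yaw)))
manip.move_to([*t,.10],down(yaw))
w=cam("wrist"); save(w,"pics/w3.png")
manip.move_straight([*t,.014],rate=.08); s=manip.state(); print(s["ee_pos"],s["force"],s["width"])
manip.ungrasp(); s=manip.state(); print(s["force"],s["width"])
manip.move_straight([*t,.13],rate=.2)
manip.move_to([.570,.018,.22],down(yaw)); s=manip.state(); print(s["time_s"],s["q"])
w=cam("wrist"); np.save("w4.npy",w,allow_pickle=True); save(w,"pics/w4.png")
w=cam("top"); np.save("top2.npy",w,allow_pickle=True); save(w,"pics/top2.png")
a=cv2.imread("pics/w4.png");b=cv2.imread("pics/top2.png")
cv2.imwrite("pics/c4.png",np.vstack([cv2.resize(a,(640,480))[:340],cv2.resize(b[200:330,130:480],(640,238))]))
```

```text
[ 3.23379846e-01  3.97888864e-01 -1.09801163e-01  1.06310630e+00
 -4.44089210e-16 -2.60353731e+00]
[0.53055228 0.26219211 0.01460233] [ 0.18000271 -0.50014521 -0.17486611] 0.014331566111429566
[ 0.55156285 -0.80928387  0.06214235] 0.0850508698253525
12.3667 [-1.08102894e-01  3.08166885e-01  8.67224564e-03  1.27323566e+00
  5.55421258e-04 -3.03557087e+00]
```

View pics/c4.png

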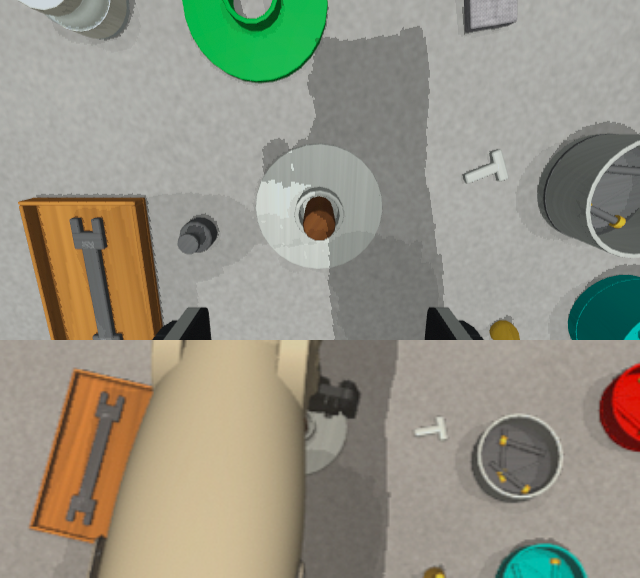

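The spanner lies flat in the tray. In the wrist view the pale cap is centred near (319,206) and the knob's top face near (319,224). The tin is now open at about (414,263) in the top view. I measure both and grasp the knob.

Run:
```python
from h import *
w=np.load("w4.npy",allow_pickle=True).item()
hull=np.array([[257,206],[382,206],[319,145],[319,268]])
L=ray(w,319.3,206.5,.021); print("cap",L, "ext",ray(w,382,206,.021)[:2]-ray(w,257,206,.021)[:2],ray(w,319,145,.021)[:2]-ray(w,319,268,.021)[:2])
hsv=cv2.cvtColor(w["color"],cv2.COLOR_RGB2HSV); m=cv2.inRange(hsv,(0,90,10),(20,255,200)); k=np.zeros_like(m);k[185:250,290:350]=m[185:250,290:350]
c=max(cv2.findContours(k,0,1)[0],key=cv2.contourArea); x,y,ww,hh=cv2.boundingRect(c); print(x,y,ww,hh)
r=.013*w["f"]/((w["o"]-L)@-w["R"][:,2]-.06); print("r",r)
K=ray(w,x+ww/2,y+hh-ww/2,.084); print("knob",K)
d=np.load("top2.npy",allow_pickle=True).item(); im=d["color"]; hsv=cv2.cvtColor(im,cv2.COLOR_RGB2HSV)
m=cv2.inRange(hsv,(0,0,180),(179,40,255)); k=np.zeros_like(m); k[232:296,380:446]=m[232:296,380:446]
p=max(cv2.findContours(k,0,1)[0],key=lambda c:cv2.contourArea(cv2.convexHull(c))); e=cv2.fitEllipse(cv2.convexHull(p)); print(e,"tin",ray(d,*e[0],.07),e[1][0]/d["f"]*1.26)
c=(K+L)[:2]/2; print(c)
if np.linalg.norm((K-L)[:2])<.008:
    yaw=np.radians(-12.3)
    manip.move_to([*K[:2],.12],down(yaw)); manip.move_straight([*K[:2],.049],rate=.1); print(manip.state()["force"])
    manip.close_gripper(); s=manip.state(); print(s["ee_pos"],s["force"],s["width"],s["grasp_force"],s["time_s"])
    if s["width"]>.02:
        manip.move_straight([*K[:2],.17],rate=.12); s=manip.state(); print(s["force"],s["width"],s["time_s"])
```

```text
cap [0.57304766 0.01667597 0.021     ] ext [-0.02488374 -0.11496041] [ 0.11517822 -0.02479222]
303 197 32 43
r 16.712479239171948
knob [0.57203577 0.01741598 0.084     ]
((414.3150939941406, 262.7842102050781), (45.128868103027344, 46.39236831665039), 124.89781188964844) tin [ 0.53227452 -0.24447334  0.07      ] 0.09669016596647703
[0.57254172 0.01704597]
[ 0.15365477 -0.41405951  0.3918613 ]
[0.57230643 0.01720985 0.04943353] [-0.99041234 -1.397271    3.18051054] 0.025120183746570456 59.076740741729736 14.3917
[ 0.04518302  0.47305731 -4.00549935] 0.02503828434343577 15.55
```

Run:
```python
from h import *
yaw=np.radians(-12.3); c=np.array([.533,-.246]); u=np.array([np.cos(yaw),np.sin(yaw)])
manip.move_to([*(c-.09*u),.19],down(yaw)); s=manip.state(); print(s["time_s"],s["width"],s["force"])
w=cam("wrist"); np.save("w5.npy",w,allow_pickle=True); save(w,"pics/w5.png"); print(proj(w,[*c,.07]))
```

```text
20.2833 0.024770486724086414 [-1.05491604 -0.59122206 -3.86272227]
(np.float64(318.1314299841176), np.float64(103.40440902514018))
```

View pics/w5.png

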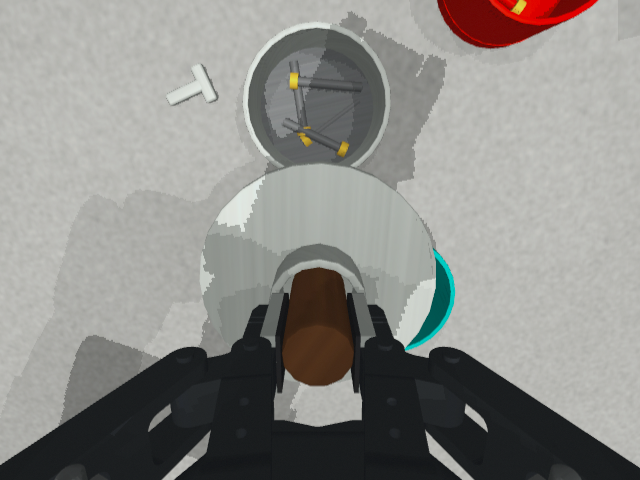

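Lids held level; the tin's rim spans x 244–390 with its top at y 22, so its centre is about (317,97). The knob's top is at about (318,354). I place the lids gently with force watching.

Run:
```python
from h import *
w=np.load("w5.npy",allow_pickle=True).item()
A,B,C=[ray(w,*p,.07) for p in((244,97),(390,97),(317,22.5))]
yaw=np.radians(-12.3); u=np.array([np.cos(yaw),np.sin(yaw)]); n=np.array([-u[1],u[0]])
t=(A+B)[:2]/2; print("mid",t,"width",np.linalg.norm(A-B)); top=C[:2]-.05*u; print("from top edge",top)
t=t+u*((top-t)@u)
s=manip.state(); K=ray(w,318,354,s["ee_pos"][2]+.035); off=(K-np.array(s["ee_pos"]))[:2]; print("tin",t,"knob rel tcp along,across",off@u,off@n)
manip.move_to([*t,.15],down(yaw)); print(manip.state()["ee_pos"])
z=.15
manip.move_straight([*t,.122],rate=.06); z=.122
while z>.1035:
    z-=.002; manip.move_straight([*t,z],rate=.03); s=manip.state(); f=np.array(s["force"]); print(round(z,4),np.round(s["ee_pos"],4),f.round(1))
    if f[2]>0: break
print(s["time_s"])
```

```text
mid [ 0.53707049 -0.24610831] width 0.09738141845198674
from top edge [ 0.53111124 -0.24477875]
tin [ 0.53110495 -0.24480761] knob rel tcp along,across 0.00021142537025088903 0.00011434894431878439
[ 0.5311143  -0.24440883  0.1486921 ]
0.12 [ 0.5312 -0.2449  0.1201] [ 0.7  0.6 -4.4]
0.118 [ 0.531  -0.2448  0.1179] [ 0.3 -0.1 -4. ]
0.116 [ 0.531  -0.2447  0.1158] [-0.2  0.3 -4.2]
0.114 [ 0.531  -0.2447  0.1138] [ 0.6 -0.1 -4.6]
0.112 [ 0.5313 -0.245   0.112 ] [ 0.3  0.3 -4.4]
0.11 [ 0.5313 -0.245   0.11  ] [ 0.2 -1.3 -4.1]
0.108 [ 0.5313 -0.245   0.108 ] [ 1.5 -0.8 -4.5]
0.106 [ 0.5313 -0.2449  0.106 ] [ 1.1 -1.4 -3.9]
0.104 [ 0.5316 -0.2451  0.1054] [-0.1  0.6  5.7]
23.675
```

Contact is at TCP z 0.1054, exactly the home height (0.0494 + 0.056), with about 10 N. I release and look before taking the collar.

Run:
```python
from h import *
p=np.array(manip.state()["ee_pos"]); manip.ungrasp(); s=manip.state(); print(s["force"],s["width"])
manip.move_straight([p[0],p[1],.25],rate=.18)
w=cam("wrist"); np.save("w6.npy",w,allow_pickle=True); save(w,"pics/w6.png"); print(manip.state()["time_s"],manip.state()["ee_pos"])
print("cap",proj(w,[*p[:2],.077]),"collar top",proj(w,[*p[:2],.101]),"knob",proj(w,[*p[:2],.140]))
```

```text
[ 0.32076543 -0.49382261 -0.29878558] 0.08530536255088837
25.3 [ 0.53095218 -0.24472866  0.24853439]
cap (np.float64(318.1421986490837), np.float64(216.38069340975898)) collar top (np.float64(318.1770060894007), np.float64(222.97013889685564)) knob (np.float64(318.24659593643463), np.float64(236.1442907249969))
```

View pics/w6.png

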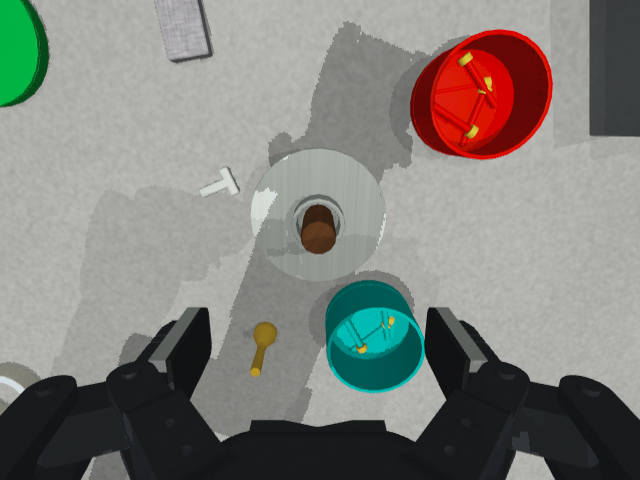

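The cap spans x 250–386, y 148–281, so its centre is (318,215), and the knob top is at (318,237). Both match the predicted home pose within about 1 mm, and the lids look level. Now I grasp the collar and lift.

Run:
```python
from h import *
p=[.5313,-.2449]
manip.move_straight([*p,.15],rate=.18); manip.move_straight([*p,.0765],rate=.1); s=manip.state(); print(s["ee_pos"],s["force"])
manip.close_gripper(); s=manip.state(); print(s["ee_pos"],s["force"],s["width"],s["grasp_force"],s["time_s"])
if .040<s["width"]<.047:
    p=s["ee_pos"]
    manip.move_straight([p[0],p[1],.1],rate=.04); s=manip.state(); print(s["force"],s["width"])
    manip.move_straight([p[0],p[1],.191],rate=.08); manip.hold(.3); s=manip.state(); print(s["ee_pos"],s["force"],s["width"],s["time_s"])
w=cam("scene"); save(w,"pics/s7.png",(120,120,320,320),3)
```

```text
[ 0.53182461 -0.24523611  0.07724857] [ 0.2271193  -0.44094586 -0.29935907]
[ 0.53182386 -0.24525602  0.07737607] [ 0.59332067 -0.6745499   5.43726694] 0.04162944382268412 61.57665187725797 27.3667
[-0.56296021 -0.29647436 -2.16336983] 0.04170975686255278
[ 0.53171417 -0.24521423  0.19070427] [ 0.17233786 -0.05816942 -2.2988632 ] 0.04152468988494634 29.7
```

View pics/s7.png

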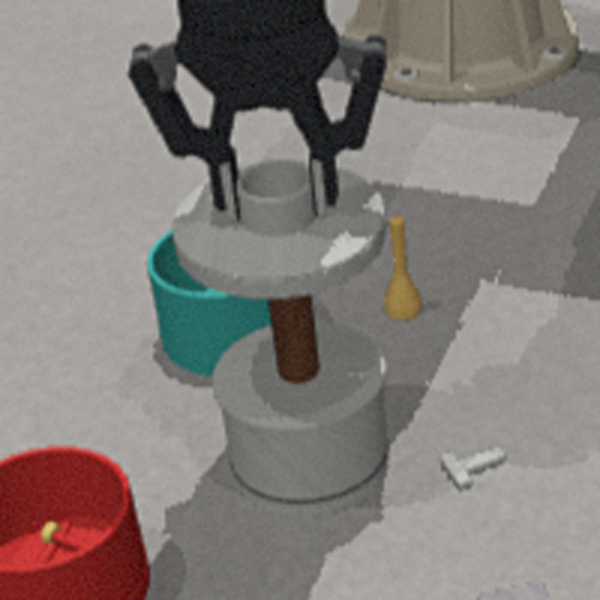

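The outer lid alone is held level. Its lower edge is at about z 0.175, 35 mm above the knob top, and the inner lid is seated on the tin.

```bash
python3 -c "
from plant import manip
print(manip.sign_off())"
```

```text
the job is handed in; nothing more can be done
None
```

The job is handed in at about 30 s: the spanner lies flat in the tray, the inner lid is home on the tin, and the arm holds the outer lid level about 35 mm above the knob.

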